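# Slide the glass dish up the ramp into the serving tray

### The job

Slide the glass casserole up the ramp and over the steel lip so that it sits down in the serving tray; do not lift it over. Then push it on until it presses the red spring pad with about 10 newtons (never more than 18) for a second, and take the hand away, leaving the dish level in the tray and resting against the pad, and everything else where it stood.

Things in the scene. Friction and masses are not known exactly. Their poses are not given: they have to be found in the camera images.
- dish_center (a point): Centre, 24 mm above the underside, of a round clear glass casserole: 48 mm high, base 120 mm across, wall leaning out to 142 mm at the rim; z up; two ears along its y, 172 mm over all. 0.3 to 0.6 kg; sliding it takes 1 to 6 N. It starts on the worktop before the ramp, up to 25 mm off the tray's centre line.
- tray: Fixed wooden serving tray with entry ramp. Origin at worktop level on its centre line, under the inner edge of the steel lip. x: along the centre line, the way the dish goes in; y: left of that; z up. Tray floor 8 mm above the worktop, x = 0 to 238 mm. Side rails 30 mm high, inner faces at y = +-82 mm.
- ramp_foot (a point): Middle of the ramp's lower edge, at worktop level; axes as the tray's. The ramp, 220 mm wide, rises 16 mm over 93 mm to the steel lip, whose flat top runs 12 mm on; behind it is a drop of 8 mm to the tray floor. Along the ramp's upper 60 mm the rails flare out, 34 mm high, to y = +-98 mm.
- seat (a point): Point on the tray floor 60 mm past the lip's inner edge, on the centre line; axes as the tray's. The dish can drop off the lip once its centre has come this far; the pad comes 16 mm later at the soonest. While pushed, the dish may hang by its leaning wall on the fingers, its tail still up: draw them back a little and it drops flat.
- pad_zone (a point): Point on the centre line 159 mm past the tray's origin, 43 mm high: middle of where the spring pad MAY be. The red pad (90 mm wide, 26 to 60 mm high) is on a cross-bar clamped on the rails; its face is within 12 mm before or behind this point along x, differing each run and not reported: see or feel it.
- bar_zone (a point): Point on the centre line 191 mm past the tray's origin, 43 mm high: middle of where the aluminium cross-bar behind the pad may be (+-12 mm along x); it has knobs up to 75 mm high. The pad gives 1 mm for each 4 N, solid after 9 mm. More than 18 N risks the glass. When the hand leaves, the pad pushes the dish back 1 to 3 mm and stays in touch with it.
Things that resemble listed ones, but are neither listed nor needed, are in the scene too. Leave any brown look-alike of the part that bears dish_center alone.

How it is judged:
On the way, in this order (a step that is already met when the one before it is completed fails the run):
1. the dish rides up the ramp, carried by it (x of dish_center in the frame of tray between -0.11 and 0.02 m and contact force between dish and tray above 1 N), for 0.15 s.
2. the dish is over the lip and down on the tray floor (x of dish_center in the frame of tray above 0.054 m and height (world z) of dish_center below 0.0365 m and angle between dish_center's own z axis and vertical below 0.04 rad), for 0.05 s.
3. the dish is pressed against the spring pad with 5 N or more for 0.4 s (contact force between dish and pad between 5 and 20 N), for 0.4 s.
At the end, for the whole second after the job is handed in: The dish lies on the tray floor between the lip and the pad, within 25 mm of the centre line, level within 0.04 rad, at rest and touching the spring pad (x of dish_center in the frame of tray between 0.056 and 0.116 m and y of dish_center in the frame of tray between -0.025 and 0.025 m and height (world z) of dish_center between 0.028 and 0.0365 m and angle between dish_center's own z axis and vertical below 0.04 rad and linear speed of dish below 0.01 m/s and contact force between dish and pad above 0.05 N).
It fails at once if the spring pad is pressed with more than 20 N (contact force between dish and pad above 20 N).
It fails at once if the hand touches the pad (contact force between the arm and pad above 1 N).
It fails at once if the dish is lifted clear or tipped (height (world z) of dish_center above 0.06 m or angle between dish_center's own z axis and vertical above 0.45 rad).
It fails at once if a bystander is moved by more than 20 mm (distance of any of jam, mustard, spice_a, bowl, spud, salt_shaker from where it was at the start of the episode above 0.02 m).
It also fails if it takes over 64 s, if anything falls off the work surface, if the arm or the gripper's body presses on something with over 40 N, if the wrist force passes 120 N, or if a joint passes its speed limit or range.

### The arm

A 6-joint arm with a two-finger parallel gripper is mounted at the origin on a cart in front of the work surface, level with it; the furniture and walls round the work are solid. World frame = base frame: x ahead of the robot, y to its left, z up, the work surface at z = 0. Lengths are in m, angles in rad, forces in N, time in s.
With the tool pointing down it reaches from about 0.35 to 0.975 m from the base axis. Payload 4.9 kg.
Tool frame: the origin (TCP) lies at the very end of the fingers, on their centre line; the grasp point (between the pads) lies 19 mm behind it (grasp_offset is the distance from the TCP to the grasp point, in m); x points along the fingers, y is the direction in which the jaws open and shut, and the axes are right-handed (so a half turn about x gives the same grasp; the last joint's range is limited). The gripper opens to 85 mm and grips with 20 to 120 N. Pads are 22 mm wide; open, the fingers measure 114 mm over their backs; the gripper's body (76 mm by 85 mm) begins 54 mm behind the grasp point. The pads swing forward as they close: fully open they stand 13 mm farther back than shut.
Start: joints at [-1.283, 0.053, 1.613, -0, 1.476, -0.119], TCP at [0.247, -0.574, 0.231] pointing down, gripper open.
Joint ranges: [-3.01, 3.01], [-1.01, 2.22], [0.06, 2.58], [-1.02, 4.17], [0.09, 2.62], [-3.14, 3.14]. Speed limits (rad/s): [2.57, 2.57, 3.14, 3.14, 3.14, 3.14].

### API

Orientations are given as a rotation vector (axis times angle).
In Python, from station import get_obs, get_image, camera_model, finish_job, grasp_offset gives the robot as it stands.
- The arm moves only by the shell command python3 -m crank 'ROWS' [OPENING] [FORCE]. ROWS is JSON, a list that holds one entry, the list of rows, each a list of 4 numbers: the shift along the world's x, y, z in m, then the turn about the world's z in degrees. In form: [[[dx, dy, dz, turn], ...]]. A call has 1 to 5 rows; each row is the pose to reach, as a shift and turn from the pose commanded when the call began; what a row does not reach only later rows make up. A row lasts 1/12 s, in which the tool goes at most 41.7 mm and 7.16 degrees, less where a joint would pass 70% of its speed; a pose out of reach is approached as far as the arm can. A call with a gripper value outside its range is refused whole. OPENING is the opening, from 0 (shut) to 1 (fully open), set as the call begins (- or left out, the last holds). The fingers move at their own pace and stop on an object; FORCE is the grip in N (left out, the last holds). Time passes only in rows, so rows that repeat a pose let the fingers close. It gives the time, the measured TCP pose, the force and the opening at its end, in the units of the state.
- get_obs(): the state, without advancing time (a new reading comes with each control period).
- get_image(name): name is "side" or "top"; returns (picture, depth): 400x640x3 uint8, red, green, blue; 400x640 float32, m along the optical axis (not along the pixel's ray), 0 where there is no reading.
- camera_model(name): a dict with "fx", "fy", "cx", "cy" (pixels), "xyz" and "attitude" of the camera in the world. Camera axes: x right, y down, z forward; pixel columns grow to the right and rows downward; lengths in m; the calibration is good to about 2 mm. A picture is of the moment at which its call begins. camera_model takes no time and is no camera call.
- finish_job(): hands the job in, once; it reports no verdict.
The state is a dict: "t": time; "q": joint angles; "dq": joint speeds; "effort": joint torques, N m; "tool_pos": TCP position; "tool_rot": TCP orientation; "contact_force": force on the tool from outside, world axes, zero at the start; "wrist_torque": the same for the moment, N m; "opening": finger opening in m.
Only numpy, scipy, OpenCV 4.12 (cv2) and the standard library are available. Lean on these libraries where they do the work, as an engineer would, in place of code of your own. Each camera call takes 0.05 s, during which the arm holds its last target.

## Working session

There is one attempt and no reset: what is moved stays moved. The work goes in short steps, Python scripts to look and compute and a shell command to move; the robot and the scene stay as the last step left them, time stands still between calls to the robot, and variables do not carry over. Pictures are saved under pics/ and viewed, and the job is handed in when it is done.

```bash
mkdir -p pics; ls; python3 - <<'E'
from station import *
import cv2,numpy as np
print(get_obs()); print(grasp_offset)
for n in("side","top"):
    im,d=get_image(n); cv2.imwrite(f"pics/{n}0.png",im[:,:,::-1]); np.savez(f"pics/{n}0.npz",im=im,d=d); print(n,camera_model(n))
E
```

```text
pics
{'t': 0.0, 'q': array([-1.28301690e+00,  5.33704498e-02,  1.61431345e+00,  8.29309579e-06,
        1.47602368e+00, -1.19006252e-01]), 'dq': array([-0.00228377, -0.00087304,  0.00155064,  0.00074506,  0.00059021,
       -0.00142417]), 'effort': array([ 1.71694533e-03, -3.93677688e+01, -3.70179713e+01, -2.54153622e-05,
        7.07662912e-03,  1.46338536e-06]), 'tool_pos': array([ 0.2471037 , -0.57338284,  0.230043  ]), 'tool_rot': array([ 1.99828662,  0.41432186, -1.99863357]), 'contact_force': array([-0.35850032,  0.06390975,  0.38588311]), 'wrist_torque': array([-0.04664868,  0.02257607, -0.01121568]), 'opening': 0.08536450225166624}
0.0187
side {'fx': 425.07270427111104, 'fy': 425.07270427111104, 'cx': 313.0135828213098, 'cy': 199.3969340446317, 'xyz': array([0.04858902, 0.82869004, 0.48148119]), 'attitude': array([-0.52872766,  2.36205852, -1.55479492])}
top {'fx': 434.5694385630899, 'fy': 434.5694385630899, 'cx': 322.3349917065573, 'cy': 191.26427249082786, 'xyz': array([ 0.37657599, -0.09927913,  1.4090741 ]), 'attitude': array([-2.20342628,  2.174264  , -0.06976829])}
```

View pics/side0.png

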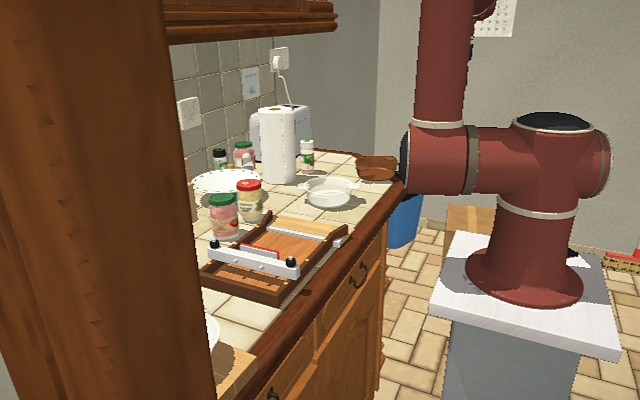

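View pics/top0.png

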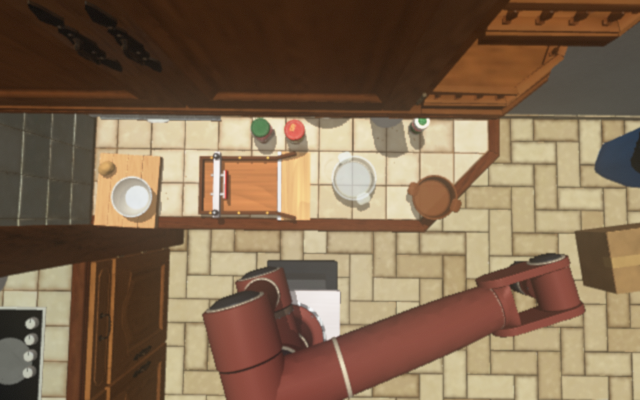

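The side view shows the glass dish at (330,192), the tray and ramp at (280,250), and the brown look-alike at (377,165). In the top view the clear glass dish is at (353,179), the brown one at (434,198), the ramp's light wood at (295,186), the lip at (280,188) and the red pad at (226,187). The clear, eared one at (353,179) before the ramp fits the description. I'll enlarge it to confirm.

```bash
cat > h.py <<'E'
from station import *
import cv2,numpy as np
from scipy.spatial.transform import Rotation as R
def ray(n,u,v):
    c=camera_model(n); r=R.from_rotvec(c["attitude"]).as_matrix()
    return np.array(c["xyz"]), r@np.array([(u-c["cx"])/c["fx"],(v-c["cy"])/c["fy"],1])
def plane(n,u,v,z):
    o,d=ray(n,u,v); return o+d*(z-o[2])/d[2]
def proj(n,p):
    c=camera_model(n); r=R.from_rotvec(c["attitude"]).as_matrix()
    q=r.T@(np.array(p)-c["xyz"]); return c["fx"]*q[0]/q[2]+c["cx"],c["fy"]*q[1]/q[2]+c["cy"]
def crop(n,im,x0,x1,y0,y1,k,f):
    cv2.imwrite(f,cv2.resize(im[y0:y1,x0:x1,::-1],None,fx=k,fy=k,interpolation=cv2.INTER_CUBIC))
E
python3 - <<'E'
from h import *
im=np.load("pics/top0.npz")["im"]; crop("top",im,190,390,140,240,4,"pics/topc.png")
im=np.load("pics/side0.npz")["im"]; crop("side",im,190,380,160,310,4,"pics/sidec.png")
E
```

```text
(no output)
```

View pics/topc.png

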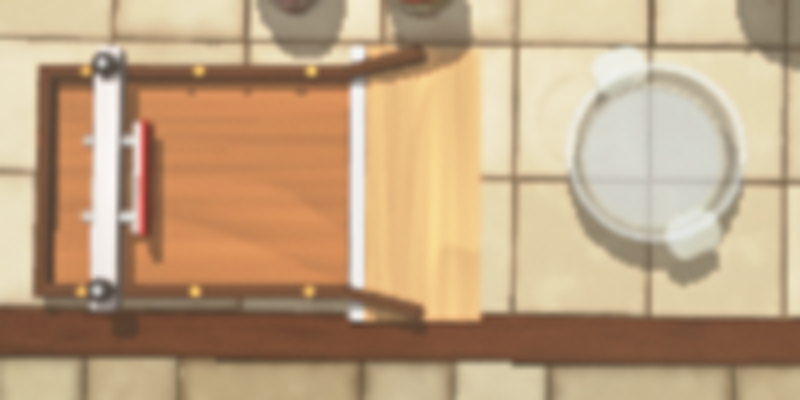

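View pics/sidec.png

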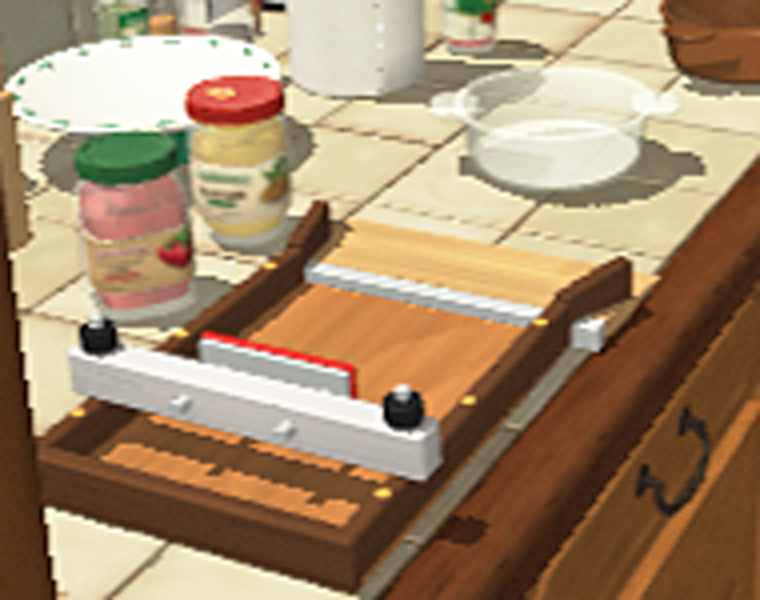

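The crop confirms it: clear glass with a white rim at crop (655,155) and ears at (616,68) and (693,232). The pad face is at crop x≈150, the lip at 350–365 and the ramp foot at 481. Next I'll measure these.

```bash
python3 - <<'E'
from h import *
np.set_printoptions(precision=4,suppress=True)
im=np.load("pics/top0.npz")["im"]; D=np.load("pics/top0.npz")["d"]
P=lambda a,b,z: plane("top",190+(a+.5)/4-.5,140+(b+.5)/4-.5,z)
for nm,a,b,z in [("footL",481,48,0),("footR",481,320,0),("lipinL",350,60,.016),("lipinR",350,300,.016),("lipoutL",365,60,.016),("lipoutR",365,300,.016),
 ("s1",199,71,.03),("s2",311,71,.03),("s3",195,292,.03),("s4",309,292,.03),("padL",150,122,.06),("padR",146,235,.06),("ear1",612,68,.045),("ear2",696,234,.045)]:
    p=P(a,b,z); print(nm,p)
# subpixel screws
hsv=cv2.cvtColor(im,cv2.COLOR_RGB2HSV)
m=cv2.inRange(hsv,(18,110,150),(32,255,255)); m[:,:190]=0;m[:,275:]=0;m[:150]=0;m[222:]=0
n,l,s,c=cv2.connectedComponentsWithStats(m)
for i in range(1,n): print("screw",s[i][4],c[i],plane("top",*c[i],.03))
m=cv2.inRange(hsv,(0,170,120),(5,255,255))|cv2.inRange(hsv,(172,150,120),(180,255,255)); m[:,:190]=0;m[:,260:]=0;m[:160]=0;m[212:]=0
ys,xs=np.nonzero(m); print("red",len(xs),xs.min(),xs.max(),ys.min(),ys.max(), [plane("top",x+.5,187,.06)for x in(xs.max(),)])
# lip columns
g=im.min(axis=2).astype(float)
for v in(165,180,195,210): print(v,g[v,272:286].astype(int))
for v in(165,180,195,210): print(v,g[v,305:316].astype(int), im[v,305:316,2])
# sample depth
r=R.from_rotvec(camera_model("top")["attitude"]).as_matrix();c=camera_model("top")
def pt(u,v):
    z=D[v,u]; return c["xyz"]+r@np.array([(u-c["cx"])/c["fx"]*z,(v-c["cy"])/c["fy"]*z,z])
for u,v in [(320,215),(295,187),(260,187),(279,187),(250,157),(228,187),(353,185)]: print(u,v,pt(u,v))
E
```

```text
footL [ 0.5959 -0.056   0.    ]
footR [ 0.3742 -0.0594  0.    ]
lipinL [0.5823 0.0491 0.016 ]
lipinR [0.3888 0.0452 0.016 ]
lipoutL [0.5824 0.037  0.016 ]
lipoutR [0.389  0.0332 0.016 ]
s1 [0.5697 0.168  0.03  ]
s2 [0.5709 0.0786 0.03  ]
s3 [0.3934 0.1667 0.03  ]
s4 [0.3946 0.0764 0.03  ]
padL [0.525  0.1994 0.06  ]
padR [0.4367 0.2001 0.06  ]
ear1 [ 0.5744 -0.1612  0.045 ]
ear2 [ 0.4439 -0.2285  0.045 ]
screw 2 [211.  157.5] [0.5681 0.2587 0.03  ]
screw 6 [239.5 157. ] [0.5709 0.1677 0.03  ]
screw 5 [267.2 157.4] [0.5708 0.0791 0.03  ]
screw 2 [210.  212.5] [0.3926 0.2566 0.03  ]
screw 4 [238.5 212.5] [0.3938 0.1663 0.03  ]
screw 2 [267.  212.5] [0.395 0.076 0.03 ]Traceback (most recent call last):
  File "<stdin>", line 14, in <module>
    return umr_minimum(a, axis, None, out, keepdims, initial, where)
ValueError: zero-size array to reduction operation minimum which has no identity
```

```bash
python3 - <<'E'
from h import *
np.set_printoptions(precision=4,suppress=True)
im=np.load("pics/top0.npz")["im"]
crop("top",im,320,390,140,215,8,"pics/dish.png"); crop("top",im,205,245,160,220,10,"pics/pad.png")
g=im.min(axis=2)
for v in (178,187): print(im[v,216:232].tolist())
E
```

```text
[[248, 243, 240], [249, 245, 242], [242, 238, 235], [184, 176, 170], [125, 110, 100], [123, 94, 71], [146, 113, 90], [196, 174, 158], [236, 209, 200], [228, 131, 124], [153, 65, 54], [109, 62, 49], [117, 76, 58], [134, 94, 66], [160, 110, 74], [198, 133, 87]]
[[247, 243, 240], [249, 245, 241], [240, 234, 231], [171, 162, 155], [118, 102, 92], [129, 98, 75], [155, 125, 103], [191, 169, 153], [214, 169, 161], [217, 107, 99], [147, 63, 52], [109, 65, 51], [122, 80, 59], [137, 95, 66], [165, 113, 75], [205, 137, 88]]
```

View pics/dish.png

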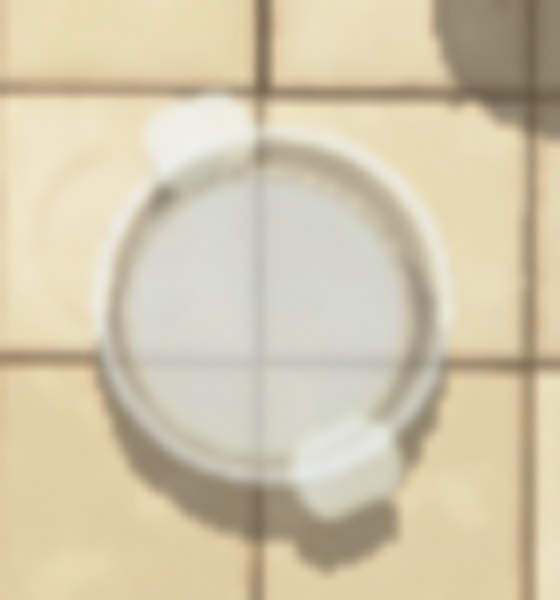

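View pics/pad.png

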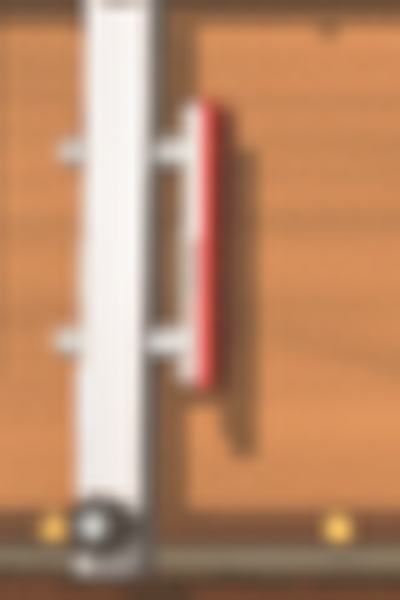

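```bash
python3 - <<'E'
from h import *
np.set_printoptions(precision=4,suppress=True)
O=np.array([.4836,.0472]); a=np.deg2rad(90.9); ex=np.array([np.cos(a),np.sin(a)]); ey=np.array([-ex[1],ex[0]])
T=lambda p:np.array([(p[:2]-O)@ex,(p[:2]-O)@ey])
d=plane("top",320+273.5/8-.5,140+305/8-.5,.048); print("dish",d,T(d))
for u,z in((224.7,.06),(227.2,.026)):
    p=plane("top",u-.5,184,z); print("pad",p,T(p))
# side check of dish rim & tool
print("side proj dish rim center",proj("side",[d[0],d[1],.048]), "base",proj("side",[d[0],d[1],0]))
print("side proj origin lip",proj("side",[O[0],O[1],.016]))
print(R.from_rotvec(get_obs()['tool_rot']).as_matrix())
# bystander: spud, jars
for n,u,v,z in(("paper",388,135,.1),("brown",434,198,.048),("red jar",294,130,.1),("green jar",261,128,.1)): print(n,T(plane("top",u,v,z)),plane("top",u,v,z))
E
```

```text
dish [ 0.5079 -0.1965  0.048 ] [-0.2441 -0.0205]
pad [0.4814 0.2073 0.06  ] [ 0.1601 -0.0003]
pad [0.4842 0.2071 0.026 ] [ 0.1598 -0.0031]
side proj dish rim center (np.float64(328.81440586803035), np.float64(184.87135241778756)) base (np.float64(328.89966936295957), np.float64(200.465303137631))
side proj origin lip (np.float64(296.2635412770764), np.float64(233.1585107415907))
[[-0.0006  0.3957 -0.9184]
 [ 0.0018 -0.9184 -0.3957]
 [-1.     -0.0019 -0.0002]]
paper [-0.3456 -0.1455] [ 0.6345 -0.2961  0.1   ]
brown [-0.4955  0.0443] [ 0.4471 -0.4489  0.048 ]
red jar [-0.0595 -0.1616] [ 0.6461 -0.0098  0.1   ]
green jar [ 0.041 -0.168] [0.6509 0.0909 0.1   ]
```

```bash
python3 - <<'E'
from h import *
np.set_printoptions(precision=4,suppress=True)
print("roll base L/bottom/R",[plane("side",u,v,0) for u,v in((261,178),(280,184),(297,179))])
c=camera_model("side");D=np.load("pics/side0.npz")["d"];r=R.from_rotvec(c["attitude"]).as_matrix()
for u,v in((280,150),(264,150),(294,150),(280,110)):
    z=D[v,u]; print(c["xyz"]+r@np.array([(u-c["cx"])/c["fx"]*z,(v-c["cy"])/c["fy"]*z,z]))
E
python3 -m crank '[[[0.02,0.02,0,0],[0.04,0.04,0,0],[0.06,0.06,0,0],[0.08,0.08,0,0],[0.10,0.10,0,0]]]' 0.8 40
```

```text
roll base L/bottom/R [array([ 0.7907, -0.2799,  0.    ]), array([ 0.7046, -0.2563,  0.    ]), array([ 0.6762, -0.318 ,  0.    ])]
[ 0.6989 -0.2576  0.1122]
[ 0.7505 -0.2475  0.1092]
[ 0.6791 -0.3105  0.1   ]
[ 0.7105 -0.2892  0.2282]
t: 0.52
tool_pos: [0.3479, -0.4727, 0.2307]
tool_rot: [1.998, 0.413, -1.998]
contact_force: [0.1, 0.4, -0.0]
opening: 0.0686
```

```bash
python3 -m crank '[[[0.025,0.025,0,7],[0.05,0.05,0,14],[0.075,0.075,0,21],[0.10,0.10,0,28],[0.125,0.125,0,35]]]'; python3 -m crank '[[[0.02,0.02,0,7],[0.037,0.041,0,14],[0.037,0.041,0,21],[0.037,0.041,0,28],[0.037,0.041,0,32.6]]]'
```

```text
t: 0.93
tool_pos: [0.473, -0.3474, 0.2308]
tool_rot: [1.6, 0.899, -1.6]
contact_force: [0.7, -1.1, 0.2]
opening: 0.0679
t: 1.35
tool_pos: [0.5095, -0.307, 0.2306]
tool_rot: [1.193, 1.221, -1.193]
contact_force: [-0.1, 0.3, 0.2]
opening: 0.0683
```

```bash
python3 - <<'E'
from h import *
o=get_obs();m=R.from_rotvec(o['tool_rot']).as_matrix();print(o['tool_pos'],o['opening'],o['q'],np.degrees(np.arctan2(m[1,1],m[0,1])))
im,d=get_image("top");crop("top",im,190,450,100,260,3,"pics/t1.png")
im,d=get_image("side");crop("side",im,190,430,100,300,3,"pics/s1.png")
E
```

```text
[ 0.50948819 -0.30702886  0.23055774] 0.0683302651380915 [-6.67381561e-01 -1.69285471e-02  1.68466412e+00 -5.75271103e-05
  1.47511377e+00 -6.90093272e-01] 1.3016239616305876
```

View pics/t1.png

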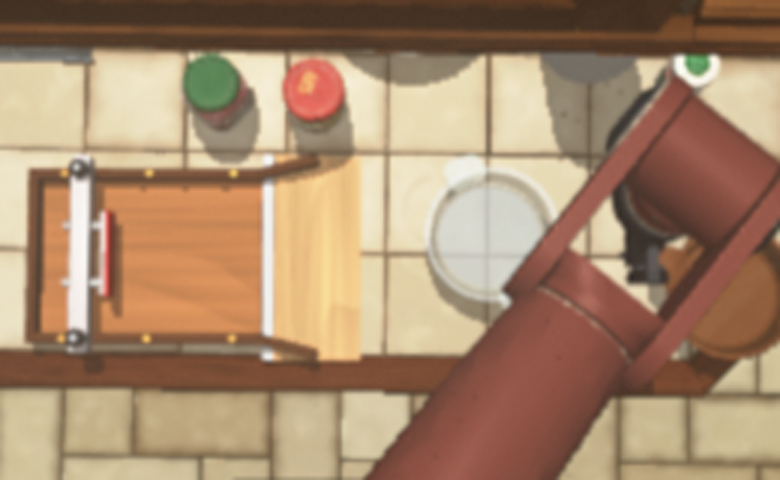

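View pics/s1.png

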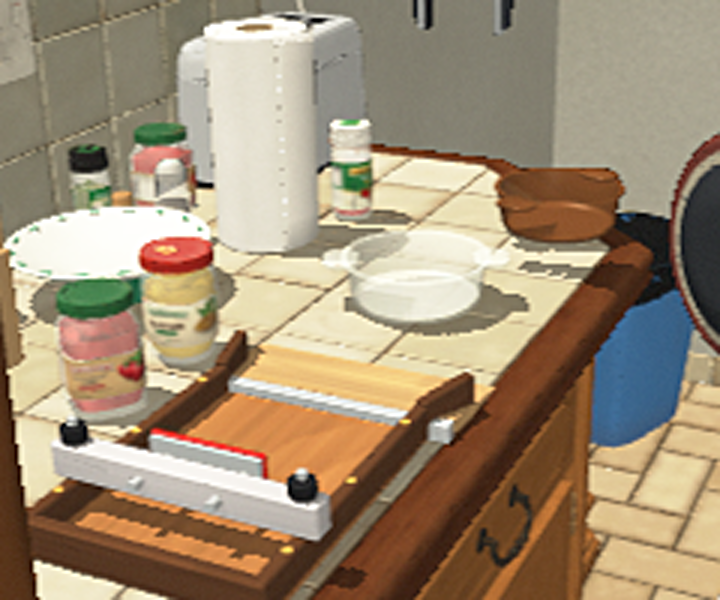

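```bash
python3 - <<'E'
from h import *
print(proj("side",[.51,-.307,.23]),proj("side",[.51,-.307,.1]),proj("top",[.51,-.307,.23]))
im,d=get_image("side");cv2.imwrite("pics/s2.png",im[:,:,::-1])
E
```

```text
(np.float64(343.4587209011043), np.float64(113.01029060379314)) (np.float64(343.09562717886405), np.float64(156.36302311126997)) (np.float64(399.0247362468464), np.float64(171.04583904192927))
```

View pics/s2.png

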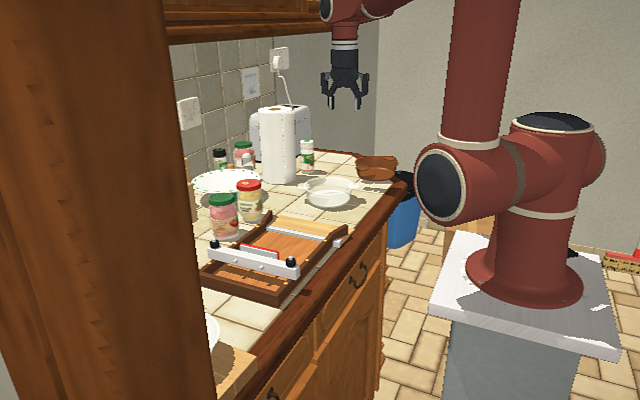

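The side view shows the hand above and behind the dish, with fingertips at (331–358,108). The way down is clear, so I'll lower it.

```bash
python3 -m crank '[[[0,0,-0.035,0],[0,0,-0.07,0],[0,0,-0.105,0],[0,0,-0.14,0],[0,0,-0.16,0]]]'; python3 -m crank '[[[0,0,-0.025,0],[0,0,-0.04,0],[0,0,-0.049,0],[0,0,-0.049,0]]]'; python3 - <<'E'
from h import *
im,d=get_image("side");crop("side",im,260,420,100,230,4,"pics/s3.png"); print(get_obs()['tool_pos'],get_obs()['contact_force'])
E
```

```text
t: 1.92
tool_pos: [0.5068, -0.3064, 0.0665]
tool_rot: [1.2, 1.222, -1.201]
contact_force: [-1.2, 1.1, -0.4]
opening: 0.0683
t: 2.25
tool_pos: [0.5076, -0.3069, 0.0196]
tool_rot: [1.199, 1.221, -1.2]
contact_force: [0.3, 0.4, -0.1]
opening: 0.0683
[ 0.50864553 -0.30768189  0.0214242 ] [0.74062692 0.67755245 0.09614604]
```

View pics/s3.png

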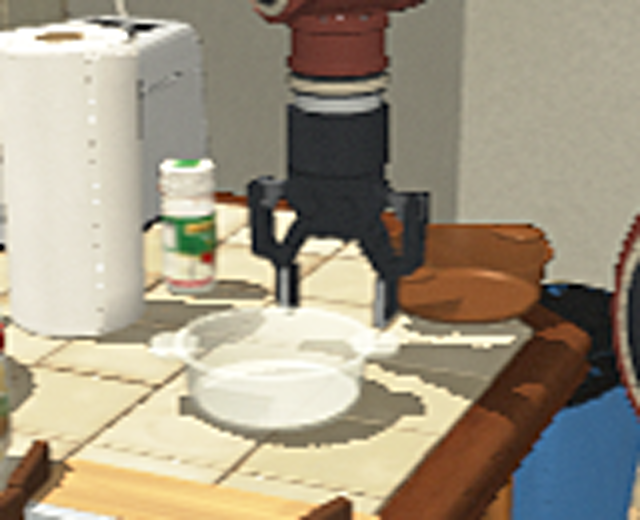

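```bash
python3 -m crank '[[[0,0.008,0,0],[0,0.016,0,0],[0,0.024,0,0],[0,0.030,0,0],[0,0.034,0,0]]]'; python3 -m crank '[[[0,0.004,0,0],[0,0.008,0,0],[-0.001,0.013,0,0],[-0.002,0.018,0,0],[-0.003,0.023,0,0]]]';  python3 -m crank '[[[-0.001,0.005,0,0],[-0.002,0.010,0,0],[-0.003,0.015,0,0],[-0.004,0.020,0,0],[-0.005,0.025,0,0]]]'
```

```text
t: 2.72
tool_pos: [0.5096, -0.2729, 0.023]
tool_rot: [1.197, 1.216, -1.197]
contact_force: [0.6, -0.2, -0.1]
opening: 0.0685
t: 3.13
tool_pos: [0.5065, -0.2512, 0.0227]
tool_rot: [1.197, 1.215, -1.198]
contact_force: [0.8, -2.5, 0.4]
opening: 0.0683
t: 3.55
tool_pos: [0.5014, -0.2258, 0.0226]
tool_rot: [1.197, 1.216, -1.197]
contact_force: [1.8, -4.4, 2.0]
opening: 0.0679
```

```bash
python3 - <<'E'
from h import *
im,d=get_image("top");crop("top",im,190,420,110,240,3,"pics/t4.png")
im,d=get_image("side");crop("side",im,230,400,120,250,4,"pics/s4.png"); print(get_obs()['tool_pos'],get_obs()['contact_force'])
E
```

```text
[ 0.50111567 -0.22487012  0.02221225] [ 0.60691923 -1.12661648  0.62657815]
```

View pics/t4.png

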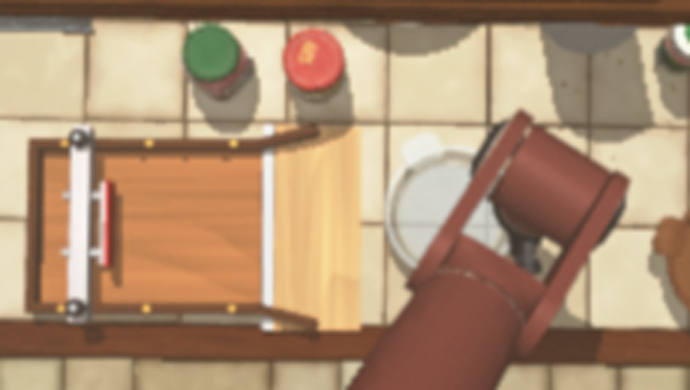

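View pics/s4.png

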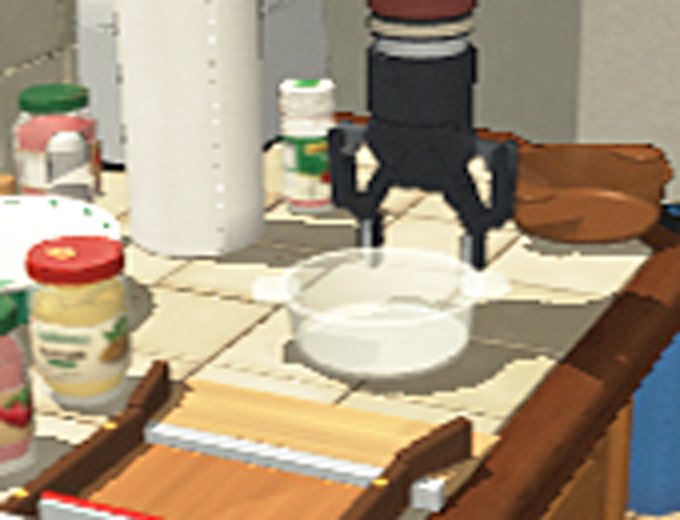

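The dish follows the fingers, and it takes about 4 N to slide. Its left rim is now at px 319. I'll keep pushing while easing it towards the centre line.

```bash
python3 -m crank '[[[-0.0015,0.006,0,0],[-0.003,0.012,0,0],[-0.0045,0.018,0,0],[-0.006,0.024,0,0],[-0.0075,0.030,0,0]]]'; python3 -m crank '[[[-0.0015,0.006,0,0],[-0.003,0.012,0,0],[-0.0045,0.018,0,0],[-0.006,0.024,0,0],[-0.0065,0.030,0,0]]]'
 python3 - <<'E'
from h import *
im,d=get_image("top");crop("top",im,190,420,110,240,3,"pics/t5.png")
im,d=get_image("side");crop("side",im,230,400,120,250,4,"pics/s5.png"); print(get_obs()['tool_pos'],get_obs()['contact_force'])
E
```

```text
t: 4.07
tool_pos: [0.4935, -0.1953, 0.0222]
tool_rot: [1.197, 1.217, -1.198]
contact_force: [0.9, -2.9, 0.7]
opening: 0.0683
t: 4.48
tool_pos: [0.4867, -0.1653, 0.022]
tool_rot: [1.197, 1.218, -1.198]
contact_force: [0.5, -3.9, -0.9]
opening: 0.0683
[ 0.48643289 -0.16432     0.02167982] [0.23993655 0.15339473 0.7862446 ]
```

View pics/t5.png

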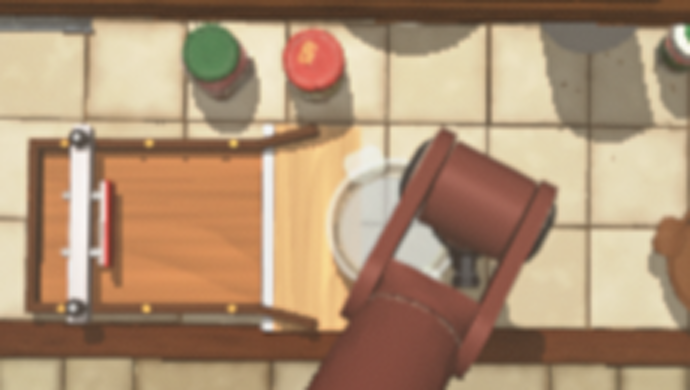

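View pics/s5.png

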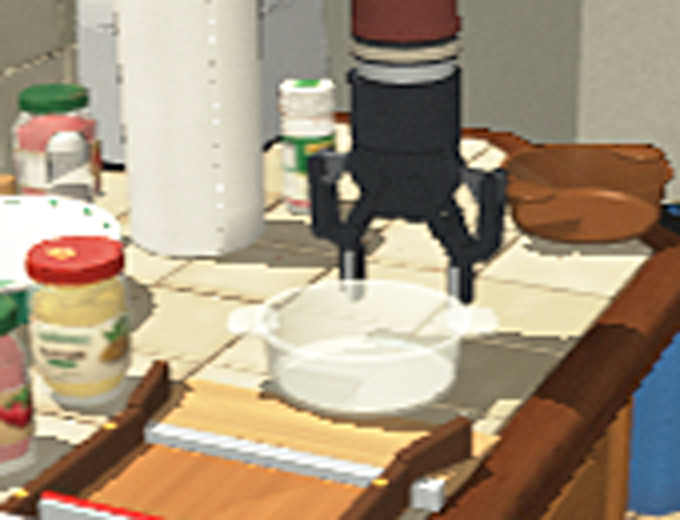

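The dish's nose is on the ramp (left rim at px 300), and it is centred to within a few mm. I'll push on up the ramp.

```bash
python3 -m crank '[[[0,0.006,0,0],[0,0.012,0,0],[0,0.018,0,0],[0,0.024,0,0],[-0.0005,0.030,0,0]]]'; python3 -m crank '[[[0,0.006,0,0],[0,0.012,0,0],[0,0.018,0,0],[0,0.024,0,0],[-0.0005,0.030,0,0]]]'
 python3 - <<'E'
from h import *
im,d=get_image("top");crop("top",im,190,420,110,240,3,"pics/t6.png")
im,d=get_image("side");crop("side",im,230,400,120,250,4,"pics/s6.png"); print(get_obs()['tool_pos'],get_obs()['contact_force'])
E
```

```text
t: 5.0
tool_pos: [0.4866, -0.1353, 0.0221]
tool_rot: [1.197, 1.217, -1.198]
contact_force: [-0.3, -3.7, -1.2]
opening: 0.0685
t: 5.42
tool_pos: [0.4863, -0.1053, 0.0223]
tool_rot: [1.198, 1.217, -1.197]
contact_force: [-0.0, -2.4, -1.1]
opening: 0.0686
[ 0.48607301 -0.10466028  0.02222935] [-0.46553303 -0.13228906 -0.42134992]
```

View pics/t6.png

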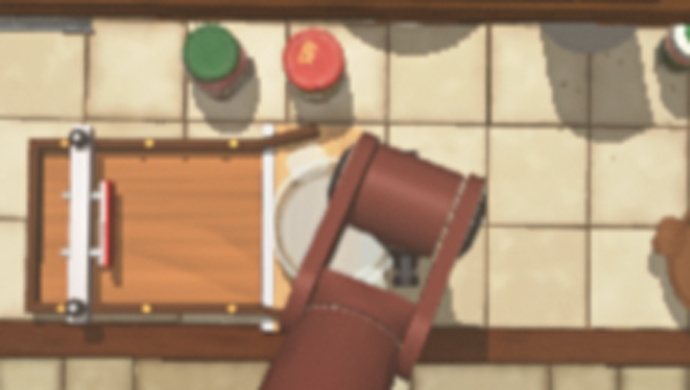

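View pics/s6.png

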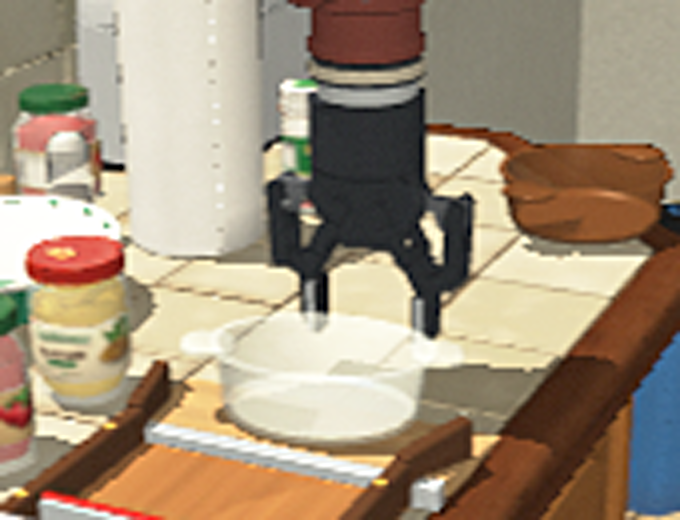

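```bash
python3 -m crank '[[[0,0.006,0,0],[0,0.012,0,0],[0,0.018,0,0],[0,0.024,0,0],[-0.0005,0.030,0,0]]]'; python3 -m crank '[[[0,0.006,0,0],[0,0.012,0,0],[0,0.018,0,0],[0,0.024,0,0],[-0.0005,0.030,0,0]]]'
 python3 - <<'E'
from h import *
im,d=get_image("top");crop("top",im,190,420,110,240,3,"pics/t7.png")
im,d=get_image("side");crop("side",im,210,380,140,270,4,"pics/s7.png"); print(get_obs()['tool_pos'],get_obs()['contact_force'])
E
```

```text
t: 5.93
tool_pos: [0.487, -0.0768, 0.0236]
tool_rot: [1.196, 1.213, -1.197]
contact_force: [0.2, -8.2, 4.4]
opening: 0.0682
t: 6.35
tool_pos: [0.4889, -0.0483, 0.0259]
tool_rot: [1.196, 1.207, -1.195]
contact_force: [0.3, -11.3, 9.9]
opening: 0.0684
[ 0.48861284 -0.04711888  0.02545443] [ 1.48761497 -7.03552697  5.96059514]
```

View pics/t7.png

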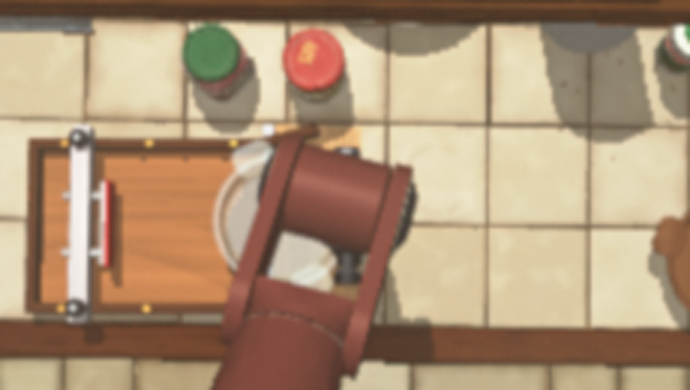

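View pics/s7.png

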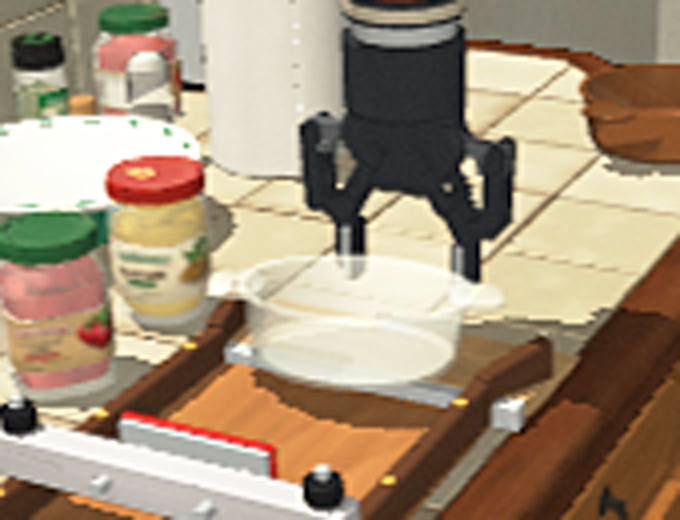

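Step 1 should be met, since the dish is riding the ramp. The fingers feel about 10 N of upward rub from the climbing rim, so I'll raise the hand with it.

```bash
python3 -m crank '[[[0,0.003,0.002,0],[0,0.007,0.004,0],[0,0.011,0.005,0],[0,0.015,0.006,0],[-0.001,0.020,0.007,0]]]'; python3 -m crank '[[[0,0.004,0.001,0],[0,0.008,0.002,0],[-0.001,0.012,0.002,0],[-0.001,0.016,0.003,0],[-0.001,0.020,0.003,0]]]'
 python3 - <<'E'
from h import *
im,d=get_image("top");crop("top",im,190,420,110,240,3,"pics/t8.png")
im,d=get_image("side");crop("side",im,210,380,140,270,4,"pics/s8.png"); print(get_obs()['tool_pos'],get_obs()['contact_force'])
E
```

```text
t: 6.87
tool_pos: [0.487, -0.0274, 0.032]
tool_rot: [1.197, 1.21, -1.195]
contact_force: [0.3, -7.9, 7.4]
opening: 0.0685
t: 7.28
tool_pos: [0.4829, -0.0054, 0.0319]
tool_rot: [1.197, 1.217, -1.198]
contact_force: [0.1, -1.7, -1.7]
opening: 0.0685
[ 0.48279931 -0.00516822  0.03181461] [ 0.74729262 -0.70236696 -1.19772753]
```

View pics/t8.png

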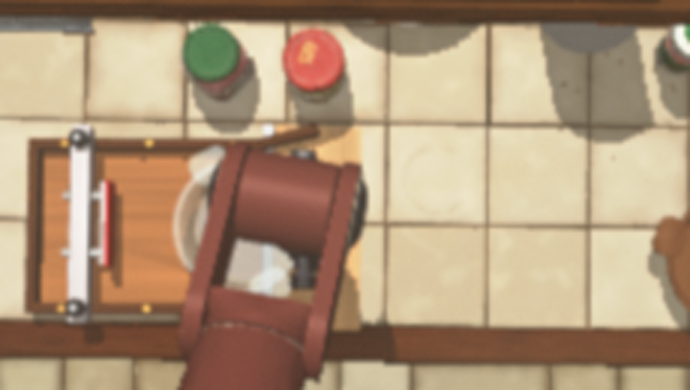

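View pics/s8.png

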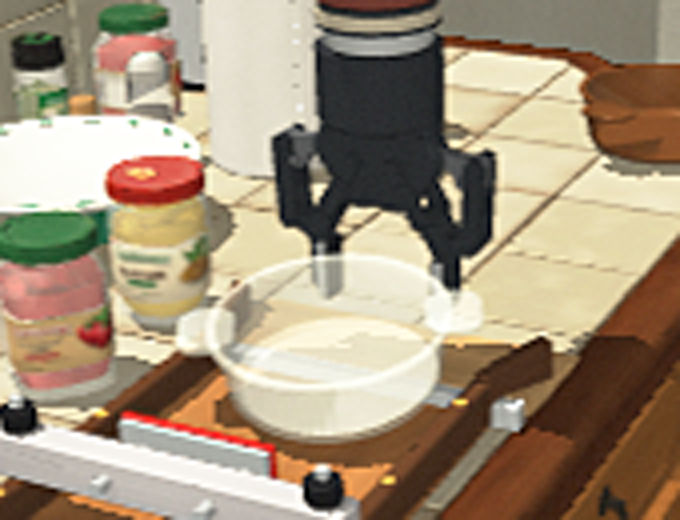

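The nose is over the lip and on the tray floor, with the tail on the lip. Dish centre is at tray x≈0.02. I'll push on gently to about 0.06.

```bash
python3 -m crank '[[[0,0.004,0,0],[0,0.008,0,0],[0,0.012,0,0],[0,0.016,0,0],[0,0.020,0,0]]]'; python3 -m crank '[[[0,0.003,0,0],[0,0.006,0,0],[0,0.009,0,0],[0,0.012,0,0],[0,0.015,0,0]]]'
 python3 - <<'E'
from h import *
im,d=get_image("top");crop("top",im,190,420,110,240,3,"pics/t9.png")
im,d=get_image("side");crop("side",im,210,380,140,270,4,"pics/s9.png"); print(get_obs()['tool_pos'],get_obs()['contact_force'])
E
```

```text
t: 7.8
tool_pos: [0.483, 0.0144, 0.0321]
tool_rot: [1.197, 1.217, -1.198]
contact_force: [0.2, -1.6, -0.8]
opening: 0.0681
t: 8.22
tool_pos: [0.4833, 0.0293, 0.0323]
tool_rot: [1.198, 1.217, -1.198]
contact_force: [0.3, -1.2, -1.6]
opening: 0.0684
[0.48323967 0.02942336 0.03228461] [-0.33762843 -2.16266103 -1.11576794]
```

View pics/t9.png

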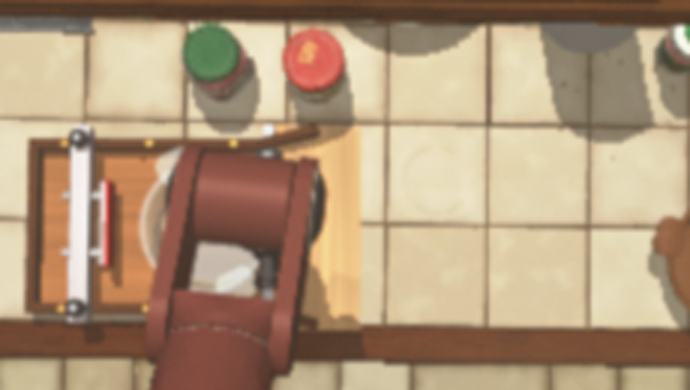

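View pics/s9.png

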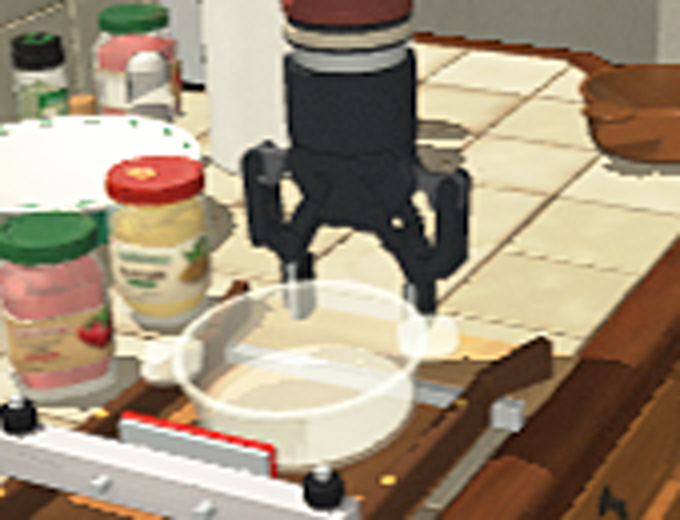

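```bash
python3 -m crank '[[[0,0.003,0,0],[0,0.006,0,0],[0,0.008,0,0],[0,0.010,0,0],[0,0.011,0,0]]]'; python3 -m crank '[[[0,-0.004,0,0],[0,-0.008,0,0],[0,-0.012,0,0],[0,-0.012,0,0]]]'
 python3 - <<'E'
from h import *
im,d=get_image("top");crop("top",im,200,330,140,230,6,"pics/t10.png")
im,d=get_image("side");crop("side",im,210,380,140,270,4,"pics/s10.png"); print(get_obs()['tool_pos'],get_obs()['contact_force'])
E
```

```text
t: 8.73
tool_pos: [0.4833, 0.0403, 0.0323]
tool_rot: [1.197, 1.217, -1.197]
contact_force: [0.6, -2.7, -2.3]
opening: 0.0685
t: 9.07
tool_pos: [0.4836, 0.0274, 0.0326]
tool_rot: [1.199, 1.216, -1.198]
contact_force: [0.3, -0.2, 0.3]
opening: 0.0683
[0.48352262 0.02780615 0.03252786] [-0.65012227 -0.25874418  0.70930031]
```

View pics/t10.png

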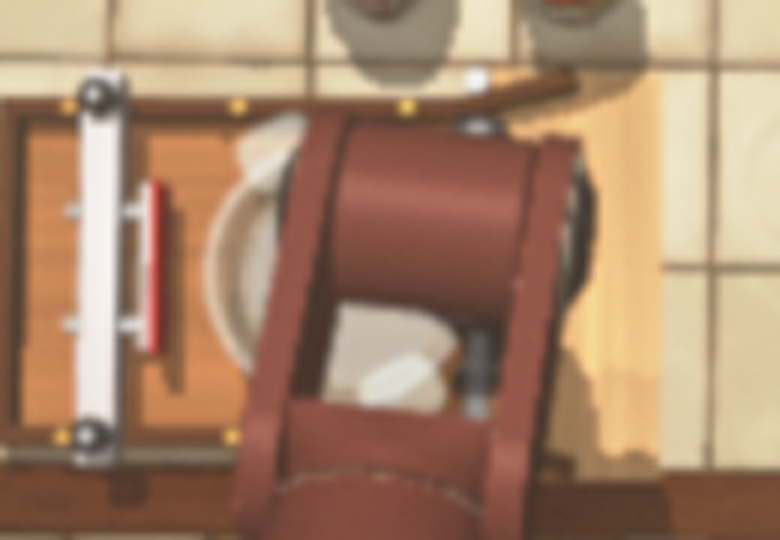

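View pics/s10.png

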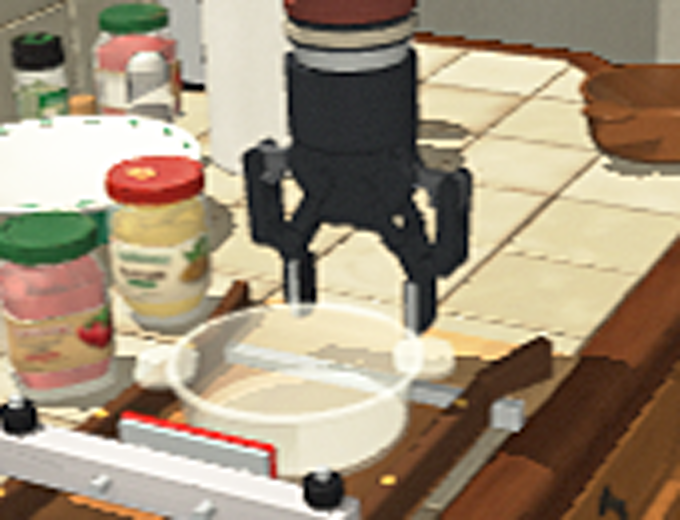

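```bash
python3 - <<'E'
from h import *
np.set_printoptions(precision=4,suppress=True)
f=plane("top",200+204/6-.5,140+265/6-.5,.056); print("front rim",f)
a=np.deg2rad(90.9);ex=np.array([np.cos(a),np.sin(a),0]); C=f-0.071*ex; C[2]=.056; print("centre",C, "trayx",(C[:2]-[.4836,.0472])@ex[:2])
for zf,zb in((.056,.056),(.056,.064),(.052,.068)):
    pts=[]
    for t in np.linspace(0,2*np.pi,72,endpoint=False):
        p=C+[.071*np.sin(t),.071*np.cos(t),0]; p[2]=(zf+zb)/2+(zf-zb)/2*np.cos(t); pts.append(proj("side",p))
    pts=(np.array(pts)-[210,140])*4; print(zf,zb,"crop bbox",pts.min(0),pts.max(0))
E
```

```text
front rim [0.4832 0.1792 0.056 ]
centre [0.4843 0.1082 0.056 ] trayx 0.06101273812180396
0.056 0.056 crop bbox [159.8142 300.2671] [417.9844 417.8694]
0.056 0.064 crop bbox [159.5715 288.4106] [417.7952 417.307 ]
0.052 0.068 crop bbox [159.8979 282.5998] [417.7388 423.7245]
```

The rim is at crop rows 303–418, which matches a level dish on the tray floor (predicted 300–418, against 288 or less if the tail were still up). Centre is at tray x≈0.061, y≈0. Now I'll approach the pad.

```bash
python3 -m crank '[[[0,0.004,0,0],[0,0.009,0,0],[0,0.013,0,0],[0,0.017,0,0],[0,0.020,0,0]]]'; python3 -m crank '[[[0,0.003,0,0],[0,0.006,0,0],[0,0.009,0,0],[0,0.012,0,0]]]';python3 -m crank '[[[0,0.001,0,0],[0,0.002,0,0]]]';python3 -m crank '[[[0,0.001,0,0],[0,0.002,0,0]]]';python3 -m crank '[[[0,0.001,0,0],[0,0.002,0,0]]]'
```

```text
t: 9.58
tool_pos: [0.4834, 0.0484, 0.0324]
tool_rot: [1.197, 1.216, -1.197]
contact_force: [-0.2, -3.5, -0.0]
opening: 0.0683
t: 9.92
tool_pos: [0.4834, 0.0602, 0.0324]
tool_rot: [1.197, 1.216, -1.198]
contact_force: [0.3, -5.4, 0.8]
opening: 0.0686
t: 10.08
tool_pos: [0.4834, 0.0613, 0.0324]
tool_rot: [1.195, 1.215, -1.198]
contact_force: [0.5, -8.3, 1.3]
opening: 0.0681
t: 10.25
tool_pos: [0.4835, 0.0624, 0.0324]
tool_rot: [1.194, 1.214, -1.199]
contact_force: [0.1, -10.9, 0.1]
opening: 0.0683
t: 10.42
tool_pos: [0.4835, 0.0635, 0.0324]
tool_rot: [1.192, 1.212, -1.2]
contact_force: [1.2, -14.1, 0.1]
opening: 0.0682
```

Sliding drag is about 3.5 N, so 14 N total puts roughly 10.5 N on the pad. I'll hold here.

```bash
python3 -m crank '[[[0,0,0,0],[0,0,0,0],[0,0,0,0],[0,0,0,0],[0,0,0,0]]]';python3 -m crank '[[[0,0,0,0],[0,0,0,0],[0,0,0,0],[0,0,0,0],[0,0,0,0]]]';python3 -m crank '[[[0,0,0,0],[0,0,0,0],[0,0,0,0],[0,0,0,0],[0,0,0,0]]]'
 python3 - <<'E'
from h import *
im,d=get_image("top");crop("top",im,200,330,140,230,6,"pics/t11.png")
im,d=get_image("side");crop("side",im,210,380,140,270,4,"pics/s11.png"); print(get_obs()['tool_pos'],get_obs()['contact_force'])
E
```

```text
t: 10.83
tool_pos: [0.4836, 0.0635, 0.0324]
tool_rot: [1.193, 1.213, -1.2]
contact_force: [0.4, -13.3, -0.1]
opening: 0.0686
t: 11.25
tool_pos: [0.4835, 0.0635, 0.0324]
tool_rot: [1.193, 1.213, -1.2]
contact_force: [0.1, -13.9, 1.6]
opening: 0.0683
t: 11.67
tool_pos: [0.4836, 0.0635, 0.0324]
tool_rot: [1.193, 1.213, -1.199]
contact_force: [0.1, -13.2, 1.1]
opening: 0.0683
[0.48355091 0.06353541 0.03243814] [ -0.29824446 -13.15843306   0.4938022 ]
```

View pics/t11.png

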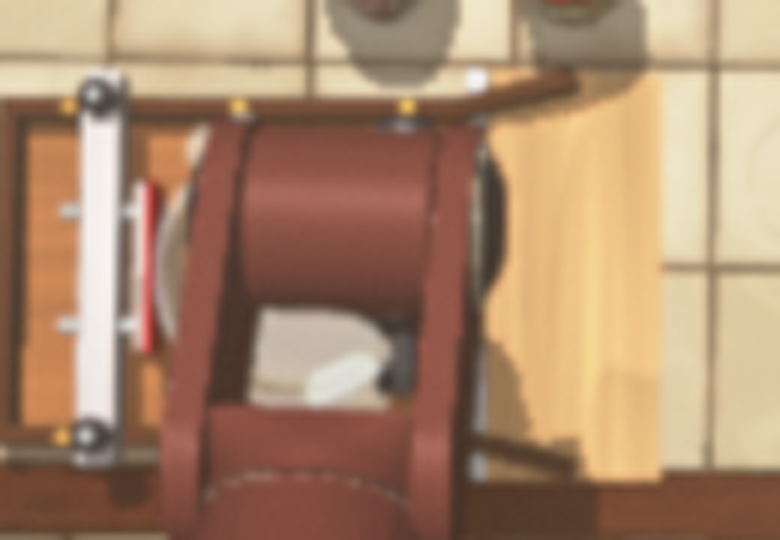

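View pics/s11.png

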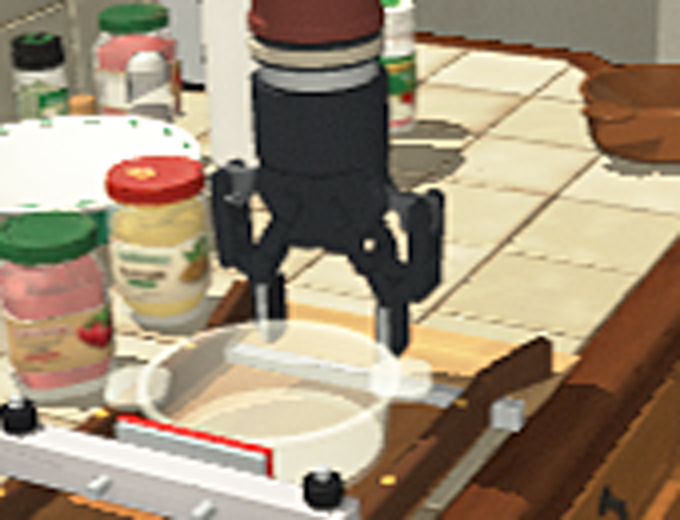

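The rim touches the pad, which has shifted slightly, and the force is steady. I'll withdraw straight back slowly, then up.

```bash
python3 -m crank '[[[0,-0.001,0,0],[0,-0.002,0,0],[0,-0.003,0,0],[0,-0.004,0,0],[0,-0.005,0,0]]]';python3 -m crank '[[[0,-0.002,0,0],[0,-0.005,0,0],[0,-0.010,0,0],[0,-0.018,0,0],[0,-0.026,0,0]]]';python3 -m crank '[[[0,-0.01,0.005,0],[0,-0.02,0.02,0],[0,-0.02,0.05,0],[0,-0.02,0.08,0],[0,-0.02,0.11,0]]]';python3 -m crank '[[[0,-0.03,0.03,0],[0,-0.06,0.05,0],[0,-0.09,0.05,0],[0,-0.12,0.05,0],[0,-0.15,0.05,0]]]'
 python3 - <<'E'
from h import *
im,d=get_image("top");crop("top",im,200,330,140,230,6,"pics/t12.png");np.save("pics/t12.npy",im)
im,d=get_image("side");crop("side",im,210,380,140,270,4,"pics/s12.png"); print(get_obs()['tool_pos'],get_obs()['contact_force'])
E
```

```text
t: 12.18
tool_pos: [0.4833, 0.0611, 0.0323]
tool_rot: [1.198, 1.217, -1.197]
contact_force: [0.1, -2.4, 0.3]
opening: 0.0683
t: 12.6
tool_pos: [0.4832, 0.0346, 0.0322]
tool_rot: [1.197, 1.217, -1.197]
contact_force: [0.1, -0.0, 0.4]
opening: 0.0683
t: 13.02
tool_pos: [0.4828, 0.0141, 0.1436]
tool_rot: [1.198, 1.217, -1.199]
contact_force: [0.6, -1.2, 0.7]
opening: 0.0684
t: 13.43
tool_pos: [0.4832, -0.1373, 0.1938]
tool_rot: [1.198, 1.214, -1.197]
contact_force: [0.4, -1.0, -0.8]
opening: 0.0686
[ 0.48296788 -0.13907448  0.19307754] [-0.82580138  0.5455348   1.23928278]
```

View pics/t12.png

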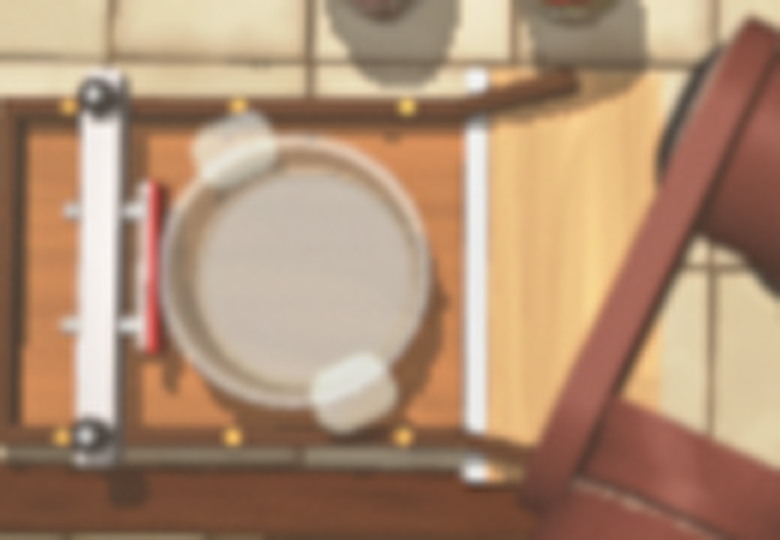

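View pics/s12.png

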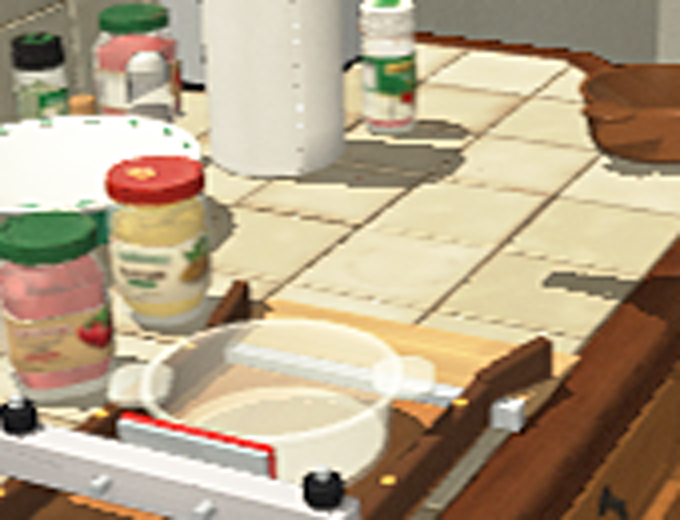

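```bash
python3 - <<'E'
from h import *
np.set_printoptions(precision=4,suppress=True)
a=np.deg2rad(90.9);ex=np.array([np.cos(a),np.sin(a)]);ey=np.array([-ex[1],ex[0]])
C=plane("top",200+296/6-.5,140+270/6-.5,.056); v=C[:2]-[.4836,.0472]; print(C,v@ex,v@ey)
pts=np.array([proj("side",C+[.071*np.sin(t),.071*np.cos(t),0]) for t in np.linspace(0,6.28,72)]); pts=(pts-[210,140])*4; print(pts.min(0),pts.max(0))
E
```

```text
[0.4812 0.1313 0.056 ] 0.08410334501367353 0.0010793309983429377
[140.4907 316.6984] [404.5658 439.6068]
```

```bash
python3 -c "
from station import *
print(finish_job())"
```

```text
the job is handed in; nothing more can be done
None
```

The glass casserole is over the lip and sitting level in the serving tray, resting against the red pad. I handed the job in at about 13.5 s of the 64 s allowed; no verdict was reported.

- **Slide:** I pushed the dish with two open fingers, bringing it about 20 mm onto the centre line before the ramp. It went up the ramp and over the lip without being lifted. The fingers saw at most about 11 N along the push.
- **Drop:** I drew the fingers back at tray x ≈ 0.061 m. The rim in the side view then matched a level dish on the floor within a few pixels of the enlarged crop.
- **Press:** The wrist read 13–14 N along the push for about 1.3 s. Taking off the roughly 3.5 N of sliding drag, the pad saw about 10 N.
- **Final check:** After the hand left, the dish centre was at tray x ≈ 0.084 m and y ≈ +0.001 m. It was level, with its rim against the pad in both views, and no neighbouring object in view had visibly moved. I did not measure each one.

**One disagreement:** The first picture put the pad face at about 160 mm, but the contact force and the final pose point to 152–155 mm. I relied on the force. The resting contact with the pad is judged from the pictures, since it could not be measured after the hand left.

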